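# Check the undersides of two sample crates and send the stamped one to the dispatch rail

## Robot

A 6-joint arm with a two-finger parallel gripper is mounted at the origin on the work surface. World frame = base frame: x ahead of the robot, y to its left, z up, the work surface at z = 0. Lengths are in mm, angles in rad, forces in N, time in s.
With the tool pointing down it reaches from about 400 to 925 mm from the base axis. Payload 12.5 kg.
Tool frame: the origin (TCP) lies between the finger pads; the fingertips stand 14 mm ahead of it and the grasp point (between the pads) lies 5 mm behind it; x points along the fingers, y is the direction in which the jaws open and shut, and the axes are right-handed (so a half turn about x gives the same grasp; the last joint's range is limited). The gripper opens to 95 mm and grips with 3 to 60 N. Pads are 20 mm wide; open, the fingers measure 119 mm over their backs; the gripper's body (75 mm by 180 mm) begins 59 mm behind the grasp point.
Start: joints at [1.234, 0.491, 1.559, -0, 1.092, -0.106], TCP at [142.954, 608.448, 228.661] pointing down, gripper open.
Joint ranges: [-3.1, 3.1], [-0.84, 2.19], [0.05, 2.79], [-1.13, 4.28], [0.06, 2.93], [-2.69, 2.69]. Speed limits (rad/s): [2.22, 2.22, 2.79, 3.14, 3.14, 3.14].

## Interface

Orientations are given as [roll, pitch, yaw] about the fixed x, y, z axes, in that order (R = Rz(yaw) Ry(pitch) Rx(roll)).
In Python, from cell import env, cams gives the robot as it stands.
- The arm moves only by the tool carry_out, never from a script. Its arguments are lists of equal length, an entry for each row: "grip": the closure, from -1 (fully open) to 1 (shut); "linear": the shift along the tool's x, y, z scaled (see below), a list of three; "turn": the turn about the tool's x scaled (see below). In form: {"grip": [grip, ...], "linear": [[tx, ty, tz], ...], "turn": [turn, ...]}. A call has 1 to 5 rows; each row shifts and turns the commanded pose from where the row before left it, along the tool's axes as they then stand; what a row does not reach is not made up. The controller multiplies each number of a shift by 0.5 m and each number of a turn by 180 degrees. A row lasts 1/10 s, in which the tool goes at most 50 mm and 8.59 degrees, less where a joint would pass 70% of its speed; a pose out of reach is approached as far as the arm can. A call with a number of a shift or a turn outside -1 to 1 is refused whole. A call with a gripper value outside its range is refused whole. The fingers move at their own pace and stop on an object; the grip force is fixed at half the most. Time passes only in rows, so rows that do not move let the fingers close. It gives the time, the measured TCP pose, the force and the opening at its end, in the units of the state.
- env.state(): the state, without advancing time (a new reading comes with each control period).
- cams.read_camera(name): name is "scene" or "side" or "wrist"; returns the picture (480x640x3 uint8, blue, green, red); there is no depth.
- cams.camera_info(name): a dict with "fx", "fy", "cx", "cy" (pixels), "dist" ([k1, k2, p1, p2, k3] as OpenCV has them; the pictures are not rectified), "view" (4x4, takes a point from world to camera coordinates). Camera axes: x right, y down, z forward; pixel columns grow to the right and rows downward; lengths in mm; the calibration is good to about 2 mm. A picture is of the moment at which its call begins: read the wrist's pose just before it. camera_info takes no time and is no camera call; for the wrist camera it gives the pose at the moment of the call.
- env.job_done(): hands the job in, once; it reports no verdict.
The state is a dict: "t": time; "joints": joint angles; "qvel": joint speeds; "tau": joint torques, N m; "eef_pos": TCP position; "tcp_rot": TCP orientation; "ft_force": force on the tool from outside, world axes, zero at the start; "moment": the same for the moment, N m; "opening": opening from 0.0 (shut) to 1.0 (fully open).
Only numpy, scipy, OpenCV 4.12 (cv2) and the standard library are available. Lean on these libraries where they do the work, as an engineer would, in place of code of your own. Each camera call takes 0.05 s, during which the arm holds its last target. There are 200 camera calls.

## Task

One of the two white sample crates on the lab bench has a dark stamp underneath. With the fingertips only, never pinching or lifting, tip the left-hand crate (left as the robot sees it) up towards the robot by about 60 degrees, so that its underside shows from the far side of the bench, keep it there for a moment and let it back down without tipping it right over, then do the same with the right-hand crate. Then push the stamped crate, standing flat, until it rests squarely against the steel dispatch rail, and leave the other crate standing where it was and the glassware untouched.

Things in the scene. Friction and masses are not known exactly. Their poses are not given: they have to be found in the camera images.
- crate_a: open white plastic crate, 110 (x) x 130 (y) x 82 (z) mm, about 0.4 kg, weighted floor (centre of mass about 15 mm up). Plain upright outer walls 4 mm thick; low dividers inside, up to 44 mm. Tipped about its near lower edge it falls back flat if let go below about 70 degrees. Origin: centre of the underside, at bench height; x away from the robot, y left, z up
- crate_b: the second crate, the same as crate_a in size, looks, weight and axes. Either may stand on the left. Each stands at the start with its near lower edge within 12 mm of the stop strip; only one of the two has a stamp underneath
- stamp (a point): centre of the dark ink stamp under one crate (a ring 96 mm across around a solid disc 52 mm across), 4 mm above that crate's origin, between two runners 4 mm high under its near and far edges. It cannot be seen while the crate stands flat
- crate_a_near (a point): middle of the lower near edge of crate A (x = -55 mm, z = 0 in the crate's frame)
- crate_a_far (a point): middle of the lower far edge of crate A (x = +55 mm, z = 0)
- crate_b_near (a point): middle of the lower near edge of crate B (x = -55 mm, z = 0)
- crate_b_far (a point): middle of the lower far edge of crate B (x = +55 mm, z = 0)
- stop_strip: flat aluminium strip fixed to the bench just on the robot's side of both crates, 14 (x) x 460 (y) x 8 (z) mm; origin: centre of its underside; x away from the robot, turned 14 to 23 degrees to the right. It keeps a crate from sliding towards the robot while it is tipped; a tipped crate leans over it and its lower edge creeps up to about 12 mm away from it
- dispatch_rail: the dispatch line: straight steel rail fixed to the bench beyond the crates, 20 (x) x 520 (y) x 18 (z) mm; origin: centre of its underside; x away from the robot, so its near face is at x = -10 mm; its yaw differs by up to 10 degrees from that of the crates
- reagent_bottle: amber glass bottle, 66 mm across and about 130 mm high, standing loose to the left of the work; origin: centre of its underside. Not to be disturbed
- beaker: clear beaker, 72 mm across and 90 mm high, standing loose to the right of the work; origin: centre of its underside. Not to be disturbed
- sample_jar: small glass jar, 42 mm across and 48 mm high, standing loose between the two crates; origin: centre of its underside. Not to be disturbed
Mind the look-alikes: they are no part of the job. Leave any purple or yellow look-alike of the crate_b alone.

How it is judged (in metres and radians):
On the way, in this order (a step that is already met when the one before it is completed fails the run):
1. the left-hand crate is tipped up to show its underside (over 50 degrees for 0.4 s) (((y of crate_a in the frame of crate_b above 0 m and angle between crate_a's own z axis and vertical above 0.87 rad and height (world z) of crate_a_far above 0.05 m) or (y of crate_a in the frame of crate_b below 0 m and angle between crate_b's own z axis and vertical above 0.87 rad and height (world z) of crate_b_far above 0.05 m))), for 0.4 s.
2. then the right-hand crate is tipped up likewise (((y of crate_a in the frame of crate_b below 0 m and angle between crate_a's own z axis and vertical above 0.87 rad and height (world z) of crate_a_far above 0.05 m) or (y of crate_a in the frame of crate_b above 0 m and angle between crate_b's own z axis and vertical above 0.87 rad and height (world z) of crate_b_far above 0.05 m))), for 0.4 s.
3. then the stamped crate stands against the dispatch rail (x of crate_a_far in the frame of dispatch_rail between -0.022 and 0 m and y of crate_a in the frame of dispatch_rail between -0.23 and 0.23 m and angle between the x axis of crate_a and the x axis of dispatch_rail, either way round below 0.14 rad and angle between crate_a's own z axis and vertical below 0.05 rad), for 0.2 s.
At the end, for the whole second after the job is handed in: the stamped crate stands flat with the middle of its far edge within 12 mm of the rail's near face, square to it within 8 degrees and not past the rail's ends; the other crate stands flat within 50 mm of where it was; bottle, beaker and jar within 30 mm of where they were; all at rest (all of step 3 and angle between crate_b's own z axis and vertical below 0.05 rad and distance of crate_b from where it was at the start of the episode below 0.05 m and linear speed of each of crate_a, crate_b below 0.02 m/s and distance of each of reagent_bottle, beaker, sample_jar from where it was at the start of the episode below 0.03 m); the robot touches nothing.
It fails at once if the stamped crate is lifted off the bench (height (world z) of each of crate_a_near, crate_a_far above 0.015 m).
It fails at once if the other crate is lifted off the bench (height (world z) of each of crate_b_near, crate_b_far above 0.015 m).
It fails at once if the stamped crate is tipped right over (past 80 degrees) (angle between crate_a's own z axis and vertical above 1.4 rad).
It fails at once if the other crate is tipped right over (past 80 degrees) (angle between crate_b's own z axis and vertical above 1.4 rad).
It fails at once if the bottle, the beaker or the jar is moved or knocked over (distance of any of reagent_bottle, beaker, sample_jar from where it was at the start of the episode above 0.03 m or angle between any of reagent_bottle, beaker, sample_jar's own z axis and vertical above 0.35 rad).
It also fails if it takes over 72 s, if anything falls off the work surface, if the arm or the gripper's body presses on something with over 40 N, if the wrist force passes 120 N, or if a joint passes its speed limit or range.

## Working session

There is one attempt and no reset: what is moved stays moved. The work goes in short steps, Python scripts to look and compute and a tool call to move; the robot and the scene stay as the last step left them, time stands still between calls to the robot, and variables do not carry over. Pictures are saved under pics/ and viewed, about 8 in all and at most 12, crops included, and the job is handed in when it is done.

Besides the shell and the picture viewer there is one more tool, called after "Request:" as a command line: name --pt "numbers of a row" for each row, then --argument value for the rest. carry_out: Moves the arm, as the interface text tells. Shifts and turns lie within -1 to 1; 1 stands for 0.5 m of shift or 180 degrees of turn. Its arguments: {"type":"object","properties":{"grip":{"type":"array"},"linear":{"type":"array"},"turn":{"type":"array"}},"required":["grip","linear","turn"]}

```bash
ls; mkdir -p pics
python3 - <<'E'
from cell import env,cams
import cv2,numpy as np
print(env.state())
for n in ["scene","side","wrist"]:
    print(n,cams.camera_info(n))
a=cams.read_camera("scene");cv2.imwrite("pics/scene0.png",a)
b=cams.read_camera("side");cv2.imwrite("pics/side0.png",b)
E
```

```text
pics
{'t': 0.0, 'joints': array([ 1.23437879e+00,  4.91547654e-01,  1.55945110e+00, -3.82704398e-07,
        1.09167403e+00, -1.05601346e-01]), 'qvel': array([-0.00032852,  0.00166136,  0.00098604,  0.00207318, -0.00191706,
       -0.00084641]), 'tau': array([ 1.79095634e-03, -6.12646222e+01, -2.58187580e+01,  6.93069468e-02,
        4.82361973e-02, -1.07997494e-04]), 'eef_pos': array([142.88733951, 608.2182862 , 228.06856189]), 'tcp_rot': array([-1.67608343,  1.5697162 , -1.90689944]), 'ft_force': array([ 0.11785568, -0.18072245, -0.97007327]), 'moment': array([ 0.03700036, -0.01705002, -0.03449845]), 'opening': 1.0008051354910663}
scene {'fx': 475.395930580217, 'fy': 475.395930580217, 'cx': 315.68329497304734, 'cy': 242.04682747152145, 'dist': array([0.03822717, 0.        , 0.        , 0.        , 0.        ]), 'view': array([[ 1.03732562e-01,  9.94480872e-01, -1.57274190e-02,
         1.95394360e+01],
       [ 6.50628514e-01, -7.98090399e-02, -7.55190740e-01,
        -2.99146159e+02],
       [-7.52277936e-01,  6.81051628e-02, -6.55316407e-01,
         1.41650940e+03],
       [ 0.0
[... 451 characters left out ...]
38986e-01,  5.92208545e-01, -6.90614698e-01,
         1.28563749e+03],
       [ 0.00000000e+00,  0.00000000e+00,  0.00000000e+00,
         1.00000000e+00]])}
wrist {'fx': 415.82631346152334, 'fy': 415.82631346152334, 'cx': 322.89421412157685, 'cy': 242.08627996660513, 'dist': array([-0.02040304,  0.        ,  0.        ,  0.        ,  0.        ]), 'view': array([[ 2.28956368e-01,  9.73436031e-01, -1.12888311e-03,
        -6.23855904e+02],
       [ 9.39830241e-01, -2.20749756e-01,  2.60746358e-01,
        -2.94819458e+01],
       [ 2.53570699e-01, -6.07604976e-02, -9.65406682e-01,
         3.90643306e+02],
       [ 0.00000000e+00,  0.00000000e+00,  0.00000000e+00,
         1.00000000e+00]])}
```

View pics/scene0.png

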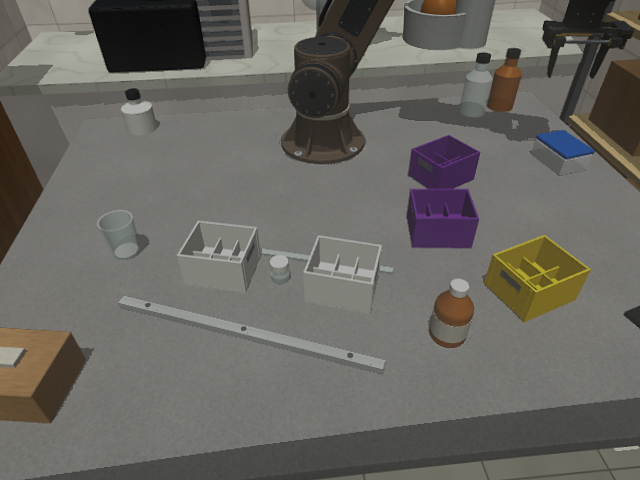

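View pics/side0.png

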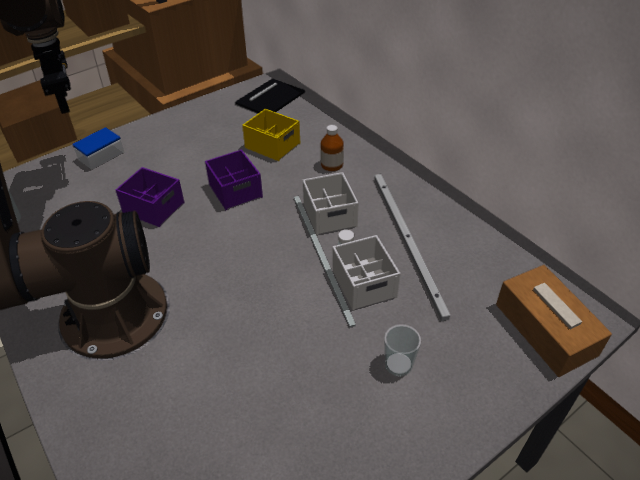

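The scene view shows the left crate at about (343,272), the right crate at about (218,255), the jar at (280,268), the rail running from (122,300) to (383,366), the bottle at (452,315) and the beaker at (120,235). Next I'll enlarge both views to read corners.

Run:
```python
import cv2
a=cv2.imread("pics/scene0.png")[205:375,115:395]; cv2.imwrite("pics/s0c.png",cv2.resize(a,None,fx=2.85,fy=2.85,interpolation=cv2.INTER_CUBIC))
b=cv2.imread("pics/side0.png")[165:325,290:455]; cv2.imwrite("pics/d0c.png",cv2.resize(b,None,fx=3.6,fy=3.6,interpolation=cv2.INTER_CUBIC))
```

```text
(no output)
```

View pics/s0c.png

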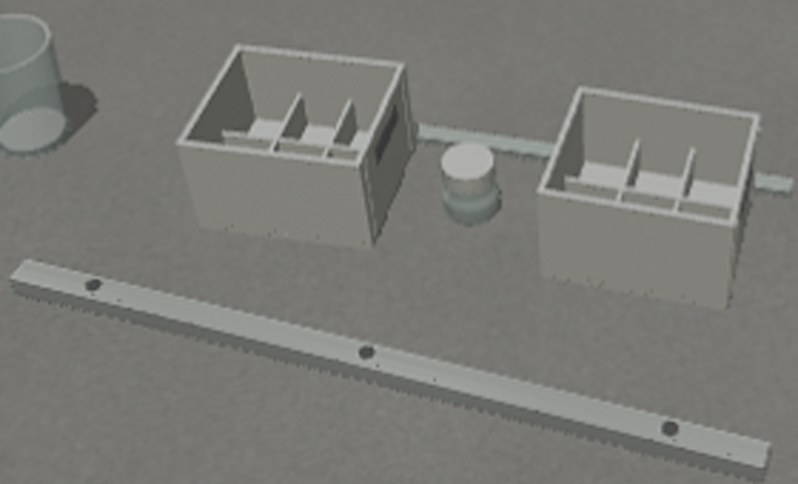

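View pics/d0c.png

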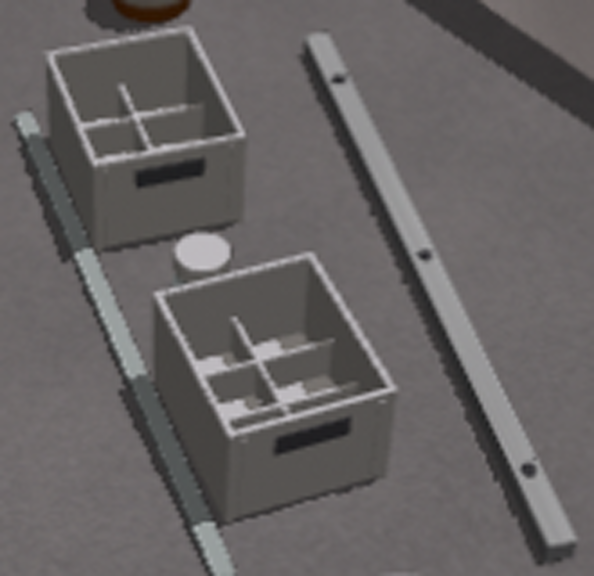

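The crops give all the crate, rail and strip corners, which I use below. The dark label is on each crate's -y wall.

```bash
cat > h.py <<'E'
from cell import env,cams
import numpy as np,cv2
from scipy.optimize import least_squares
C={n:cams.camera_info(n) for n in("scene","side")}
def proj(n,P):
    c=C[n];K=np.array([[c["fx"],0,c["cx"]],[0,c["fy"],c["cy"]],[0,0,1.]])
    return cv2.projectPoints(np.asarray(P,float).reshape(-1,3),cv2.Rodrigues(c["view"][:3,:3])[0],c["view"][:3,3],K,c["dist"])[0][:,0]
S=lambda p:((np.array(p)+.5)/2.85-.5)+[115,205]
D=lambda p:((np.array(p)+.5)/3.6-.5)+[290,165]
def tri(o,x0=(650,0,30)):   # o: list of (cam,pixel)
    r=least_squares(lambda P:np.concatenate([proj(n,P)[0]-p for n,p in o]),x0);return r.x,np.sqrt(np.mean(r.fun**2))
def box(x,y,w):  # crate frame to world
    c,s=np.cos(w),np.sin(w)
    return lambda L:np.array([[x+c*a-s*b,y+s*a+c*b,z] for a,b,z in L])
def fit(o,x0=(650,0,-.3)): # o: (cam,local,pixel)
    def f(q):
        B=box(*q);return np.concatenate([proj(n,B([l]))[0]-p for n,l,p in o])
    r=least_squares(f,x0);return r.x,np.sqrt(np.mean(r.fun**2))
E
python3 - <<'E'
from h import *
np.set_printoptions(precision=1,suppress=True)
T=lambda a,b,z=82:(55*a,65*b,z)
R=dict(s={T(-1,-1):(238,46),T(-1,1):(406,65),T(1,1):(362,165),T(1,-1):(180,143),T(1,1,0):(373,243),T(1,-1,0):(203,228)},
 d={T(-1,1):(155,294),T(1,1):(313,256),T(1,-1):(395,390),T(-1,-1):(230,434),T(-1,-1,0):(225,520),T(1,-1,0):(383,482)})
L=dict(s={T(-1,-1):(579,88),T(-1,1):(758,116),T(1,1):(738,222),T(1,-1):(539,191),T(1,1,0):(727,304),T(1,-1,0):(543,275)},
 d={T(-1,1):(48,54),T(1,1):(191,30),T(1,-1):(243,135),T(-1,-1):(95,162),T(-1,-1,0):(103,247),T(1,-1,0):(240,222)})
for nm,c in(("L",L),("R",R)):
    o=[("scene",k,S(v)) for k,v in c["s"].items()]+[("side",k,D(v)) for k,v in c["d"].items()]
    q,e=fit(o);print(nm,q[:2],"yaw",np.degrees(q[2]),"rms px",e)
    for k in c["s"]:
        if k in c["d"]:print("  ",k,tri([("scene",S(c["s"][k])),("side",D(c["d"][k]))])[0])
print("rail")
for s,d in(((27,261),(537,547)),((770,443),(304,42)),((764,462),(327,33)),((12,275),(575,538))):print(tri([("scene",S(s)),("side",D(d))]))
print("jar",tri([("scene",S((468,160))),("side",D((203,253)))]))
print("bottle cap",tri([("scene",(459,285)),("side",(332,130))]),"base",tri([("scene",(449,337)),("side",(332,165))]))
print("beaker base",tri([("scene",(126,250)),("side",(399,365))]),tri([("scene",(116,220)),("side",(402,340))]))
def ray(n,p,z):
    return least_squares(lambda P:proj(n,[P[0],P[1],z])[0]-p,(600,0)).x
print("strip far top edge",[ray("side",D(p),8) for p in((36,114),(90,250),(213,523))],"near",ray("side",D((14,122)),8),
 "scene top", ray("scene",S((790,176)),8), ray("scene",S((418,125)),8))
E
```

```text
L [598.5 -26.8] yaw -19.821838685002927 rms px 1.0150317005894156
   (-55, -65, 82) [527.4 -68.5  83.5]
   (-55, 65, 82) [571.4  50.7  82.2]
   (55, 65, 82) [671.6  15.4  82.5]
   (55, -65, 82) [ 626.7 -105.7   82.3]
   (55, -65, 0) [ 626.8 -105.7    0.8]
R [ 516.6 -268.4] yaw -16.809729926875914 rms px 0.8196914267367924
   (-55, -65, 82) [ 447.4 -314.1   81.9]
   (-55, 65, 82) [ 484.1 -191.2   80.9]
   (55, 65, 82) [ 587.4 -222.7   80.4]
   (55, -65, 82) [ 550.2 -345.4   81.1]
   (55, -65, 0) [ 548.7 -346.4   -3.6]
rail
(array([ 580.7, -456.1,   13.1]), np.float64(1.043423045711605))
(array([788.6,  16.9,  13.9]), np.float64(0.26556736332140596))
(array([805.2,   9.2,  19.8]), np.float64(0.2792411238825436))
(array([ 599.1, -463.7,   17.8]), np.float64(0.24356425314845165))
jar (array([ 554.6, -151.8,   47.1]), np.float64(0.23136700375240224))
bottle cap (array([734.3, 144. , 125.8]), np.float64(0.7055250770008852)) base (array([740.4, 147.8,  -3.4]), np.float64(0.007981713700698933))
beaker base (array([ 430.4, -487.8,    1.9]), np.float64(0.4756833052387124)) (array([ 430.6, -485.2,   86.3]), np.float64(0.4976573937033263))
strip far top edge [array([574.5,  75.5]), array([519.2, -70.5]), array([ 435.7, -315.4])] near [555.9  77.8] scene top [557.8  82.8] [ 467.9 -188.5]
```

```bash
cat >> h.py <<'E'
from scipy.spatial.transform import Rotation as Ro
def tool(): 
    s=env.state();return s["eef_pos"],Ro.from_euler("xyz",s["tcp_rot"]).as_matrix(),s
def rows(pts,frm=None):   # world TCP waypoints -> scaled tool shifts
    p,R,_=tool();p=p if frm is None else np.array(frm)
    for q in pts:
        d=R.T@(np.array(q)-p)/500;print(np.round(d,4).tolist());p=np.array(q)
E
python3 - <<'E'
from h import *
np.set_printoptions(precision=3,suppress=True)
p,R,s=tool();print(p);print(R)
print("tool y heading",np.degrees(np.arctan2(R[1,1],R[0,1])))
E
```

```text
[142.871 608.241 228.122]
[[-0.     0.229  0.973]
 [-0.001  0.973 -0.229]
 [-1.    -0.001 -0.   ]]
tool y heading 76.77615127764427
```

Request:
carry_out --grip '[-1, -1, -1, -1, -1]' --pt "0 0 0" --pt "0 -0.05 0.08" --pt "0 -0.05 0.08" --pt "0 -0.05 0.08" --pt "0 -0.05 0.08" --turn '[0.035, 0, 0, 0, 0]'

```text
t: 0.6
eef_pos: [261.0, 459.2, 228.4]
tcp_rot: [-1.824, 1.57, -2.164]
ft_force: [0.7, 1.2, -0.4]
opening: 1.002
```

Request:
carry_out --grip '[-1, -1, -1, -1, -1]' --pt "0 -0.05 0.08" --pt "0 -0.05 0.08" --pt "0 -0.05 0.08" --pt "0 -0.05 0.08" --pt "0 -0.05 0.08" --turn '[0, 0, 0, 0, 0]'

```text
t: 1.1
eef_pos: [407.9, 274.4, 228.6]
tcp_rot: [2.88, 1.571, 2.539]
ft_force: [0.7, -0.0, -0.5]
opening: 1.003
```

Request:
carry_out --grip '[-1, -1, -1, -1, -1]' --pt "0 -0.05 0.08" --pt "0 -0.05 0.08" --pt "0 -0.05 0.08" --pt "0 -0.05 0.08" --pt "0 -0.05 0.08" --turn '[0, 0, 0, 0, 0]'

```text
t: 1.6
eef_pos: [554.6, 89.6, 228.5]
tcp_rot: [-3.12, 1.57, 2.823]
ft_force: [-0.4, 1.8, -0.3]
opening: 1.001
```

Request:
carry_out --grip '[-1, -1, -1, -1]' --pt "0 -0.05 0.08" --pt "0 -0.05 0.08" --pt "0 -0.05 0.08" --pt "0 0 0.08" --turn '[0, 0, 0, 0]'

```text
t: 2.0
eef_pos: [680.0, -36.2, 228.4]
tcp_rot: [-2.5, 1.57, -2.844]
ft_force: [0.2, 0.6, 0.7]
opening: 1.001
```

```bash
cat >> h.py <<'E'
W=np.radians(-19.5);U=np.array([np.cos(W),np.sin(W),0]);V=np.array([-np.sin(W),np.cos(W),0])
def arc(u0,v,strip=516,s=62,th=(0,6,12,18,24,30,36,42,48,54,58,60)):
    o=[]
    for t in np.radians(th):
        px=max(u0,strip+8*np.tan(t));o.append(U*(px+110*np.cos(t)-s*np.sin(t)+10)+V*v+np.array([0,0,110*np.sin(t)+s*np.cos(t)+14]))
    return o
E
python3 - <<'E'
from h import *
np.set_printoptions(precision=3,suppress=True)
p,R,s=tool();print(p,s["t"],s["ft_force"]);print(R);print(p@U,p@V,"target v 174.5")
a=arc(518,174.5)
rows([U*660+V*174.5+[0,0,76]]);print()
rows(a,U*660+V*174.5+[0,0,76])
E
```

```text
[680.049 -36.233 228.401] 2.0 [0.177 0.56  0.656]
[[-0.001  0.337  0.942]
 [-0.     0.942 -0.337]
 [-1.    -0.001 -0.001]]
653.1371986303644 192.84983985562454 target v 174.5
[0.3048, -0.0365, 0.014]

[0.0, -0.0001, -0.044]
[-0.0223, -0.0001, -0.0142]
[-0.0207, -0.0001, -0.0164]
[-0.0189, -0.0001, -0.0173]
[-0.0168, -0.0001, -0.0185]
[-0.0146, -0.0001, -0.0199]
[-0.0122, -0.0001, -0.021]
[-0.0097, -0.0001, -0.0218]
[-0.0071, -0.0001, -0.0221]
[-0.0044, -0.0001, -0.0218]
[-0.0014, -0.0, -0.014]
[-0.0002, -0.0, -0.0067]
```

Request:
carry_out --grip '[-1, -1, -1, -1, -1]' --pt "0 -0.0365 0.014" --pt "0.08 0 0" --pt "0.08 0 0" --pt "0.08 0 0" --pt "0.065 0 0" --turn '[0, 0, 0, 0, 0]'

```text
t: 2.5
eef_pos: [678.8, -52.2, 73.8]
tcp_rot: [-2.99, 1.569, 2.953]
ft_force: [1.0, -0.7, 1.2]
opening: 1.0
```

Request:
carry_out --grip '[-1, -1, -1]' --pt "0 0 -0.02" --pt "0 0 -0.02" --pt "0 0 -0.004" --turn '[0, 0, 0]'

```text
t: 2.8
eef_pos: [658.9, -44.5, 78.3]
tcp_rot: [0.196, 1.568, -0.144]
ft_force: [2.0, -0.3, -1.0]
opening: 1.0
```

Request:
carry_out --grip '[-1, -1, -1, -1, -1]' --pt "-0.022 0 -0.014" --pt "-0.021 0 -0.016" --pt "-0.019 0 -0.017" --pt "-0.017 0 -0.0185" --pt "0 0 0" --turn '[0, 0, 0, 0, 0]'

```text
t: 3.3
eef_pos: [628.1, -33.7, 117.8]
tcp_rot: [0.153, 1.568, -0.187]
ft_force: [4.1, -3.4, 1.8]
opening: 0.999
```

Run:
```python
from h import *
p,R,s=tool();print(p@U,p@V,p[2],s["t"],s["ft_force"])
a=cams.read_camera("scene")[180:340,230:440];b=cams.read_camera("side")[120:330,250:450]
cv2.imwrite("pics/t1.png",np.hstack([cv2.resize(a,(420,420*160//210*1)),cv2.resize(b,(305,320))]) )
```

```text
603.3029494810891 177.89019825006935 117.75295143855612 3.3 [ 4.11914835 -3.35832908  1.77458592]
```

View pics/t1.png

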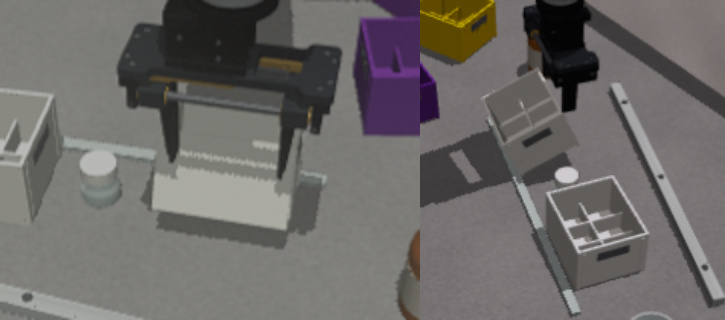

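Tipping works: in the left panel both fingers bear on the far wall at about (170,150) and (288,150), and the crate is tilted about 25°. I'll continue the arc.

Request:
carry_out --grip '[-1, -1, -1, -1, -1]' --pt "-0.0146 0 -0.02" --pt "-0.0122 0 -0.021" --pt "-0.0097 0 -0.0218" --pt "-0.007 0 -0.022" --pt "0 0 0" --turn '[0, 0, 0, 0, 0]'

```text
t: 3.9
eef_pos: [588.8, -19.9, 138.5]
tcp_rot: [0.123, 1.568, -0.218]
ft_force: [4.1, -2.2, 8.5]
opening: 1.003
```

Request:
carry_out --grip '[-1, -1, -1, -1, -1]' --pt "-0.0044 0 -0.022" --pt "-0.0014 0 -0.014" --pt "0 0 -0.0066" --pt "0 0 0" --pt "0 0 0" --turn '[0, 0, 0, 0, 0]'

```text
t: 4.4
eef_pos: [570.6, -13.4, 142.5]
tcp_rot: [0.114, 1.565, -0.227]
ft_force: [3.9, -3.4, 22.7]
opening: 1.0
```

Run:
```python
from h import *
p,R,s=tool();print(p@U,p@V,p[2],s["t"],s["ft_force"])
a=cams.read_camera("scene")[160:320,230:440];b=cams.read_camera("side")[120:320,250:450]
cv2.imwrite("pics/t2.png",np.hstack([cv2.resize(a,(420,320)),cv2.resize(b,(320,320))]) )
```

```text
542.3389391361128 177.82088198052293 142.5309688743425 4.4 [ 3.88989445 -3.43817505 22.65100782]
```

View pics/t2.png

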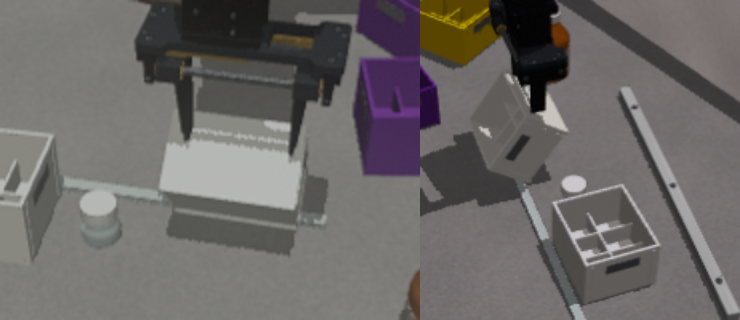

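The crate is now well tipped: its lower far edge runs from (160,196) to (301,213) in the left panel, with a grey strip of underside below. I'll estimate the angle from that edge.

```bash
python3 - <<'E'
from h import *
for th in(40,45,50,55,60):
  t=np.radians(th)
  for px in(520,528):
    P=[U*(px+110*np.cos(t))+V*(174.5+b)+[0,0,110*np.sin(t)] for b in(-65,65)]+[U*px+V*(174.5+b) for b in(-65,65)]
    print(th,px,((proj("scene",P)-[230,160])*2).round().tolist())
E
python3 - <<'E'
import cv2
a=cv2.imread("pics/t2.png")[100:270,140:340];cv2.imwrite("pics/t2c.png",cv2.resize(a,None,fx=3,fy=3,interpolation=cv2.INTER_CUBIC))
E
```

```text
40 520 [[154.0, 216.0], [290.0, 238.0], [175.0, 210.0], [297.0, 229.0]]
40 528 [[152.0, 222.0], [288.0, 244.0], [174.0, 215.0], [296.0, 234.0]]
45 520 [[155.0, 206.0], [291.0, 227.0], [175.0, 210.0], [297.0, 229.0]]
45 528 [[153.0, 212.0], [290.0, 233.0], [174.0, 215.0], [296.0, 234.0]]
50 520 [[157.0, 196.0], [293.0, 217.0], [175.0, 210.0], [297.0, 229.0]]
50 528 [[155.0, 202.0], [291.0, 223.0], [174.0, 215.0], [296.0, 234.0]]
55 520 [[159.0, 187.0], [294.0, 207.0], [175.0, 210.0], [297.0, 229.0]]
55 528 [[157.0, 192.0], [293.0, 213.0], [174.0, 215.0], [296.0, 234.0]]
60 520 [[161.0, 177.0], [296.0, 197.0], [175.0, 210.0], [297.0, 229.0]]
60 528 [[159.0, 182.0], [295.0, 203.0], [174.0, 215.0], [296.0, 234.0]]
```

View pics/t2c.png

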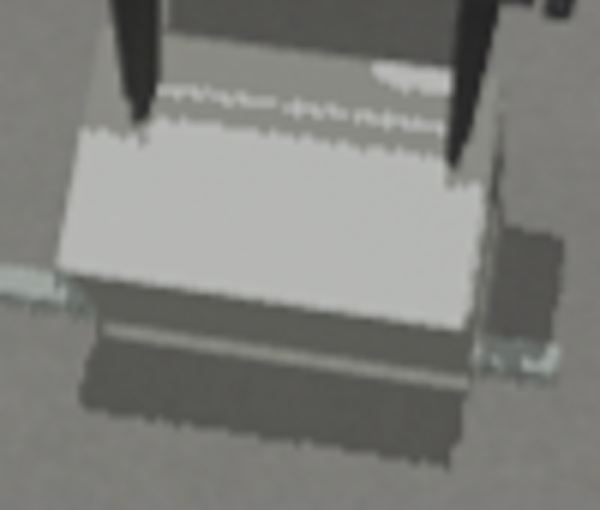

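The edge matches about 55° and no ring is visible yet, but the underside is strongly foreshortened. I'll go a few degrees further and hold.

Request:
carry_out --grip '[-1, -1, -1, -1, -1]' --pt "-0.002 0 -0.012" --pt "-0.001 0 -0.012" --pt "0 0 0" --pt "0 0 0" --pt "0 0 0" --turn '[0, 0, 0, 0, 0]'

```text
t: 5.0
eef_pos: [558.8, -9.3, 143.8]
tcp_rot: [0.102, 1.566, -0.239]
ft_force: [1.2, -2.7, 23.3]
opening: 0.997
```

Run:
```python
from h import *
p,R,s=tool();print(p@U,p@V,p[2],s["t"],s["ft_force"])
a=cams.read_camera("scene")[200:300,290:400]
cv2.imwrite("pics/t3.png",cv2.resize(a,None,fx=6,fy=6,interpolation=cv2.INTER_CUBIC))
```

```text
529.8402706702431 177.75466471291253 143.81067794319407 5.0 [ 1.21658633 -2.65465383 23.27755318]
```

View pics/t3.png

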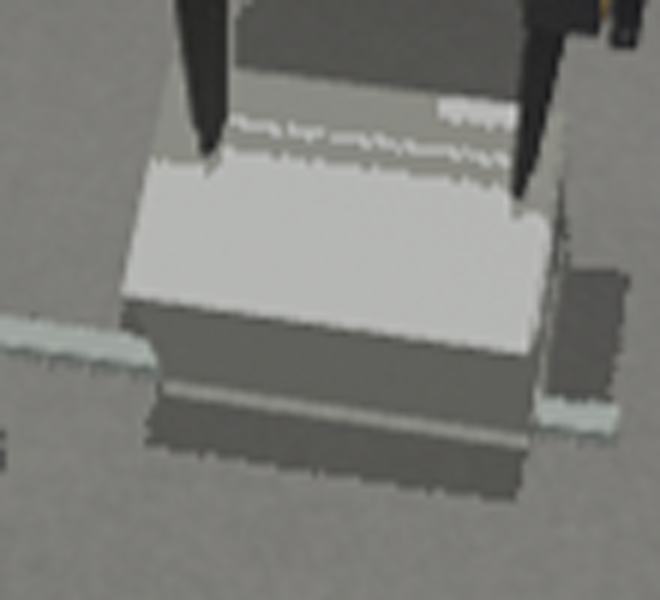

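The crate is at about 60°, with a plain grey underside between rows 300 and 430: no stamp on the left crate. I'll lower it along the same arc.

Request:
carry_out --grip '[-1, -1, -1, -1, -1]' --pt "0.001 0 0.015" --pt "0.002 0 0.02" --pt "0.0035 0 0.02" --pt "0.0044 0 0.022" --pt "0.007 0 0.022" --turn '[0, 0, 0, 0, 0]'

```text
t: 5.55
eef_pos: [604.9, -25.7, 133.1]
tcp_rot: [0.168, 1.569, -0.173]
ft_force: [3.3, -1.4, 4.9]
opening: 0.998
```

Request:
carry_out --grip '[-1, -1, -1, -1, -1]' --pt "0.0097 0 0.0218" --pt "0.0122 0 0.021" --pt "0.0146 0 0.02" --pt "0.017 0 0.0185" --pt "0.019 0 0.017" --turn '[0, 0, 0, 0, 0]'

```text
t: 6.05
eef_pos: [650.2, -41.8, 95.2]
tcp_rot: [-3.097, 1.569, 2.846]
ft_force: [1.8, -0.6, -1.8]
opening: 1.001
```

Request:
carry_out --grip '[-1, -1, -1, -1, -1]' --pt "0.021 0 0.016" --pt "0.02 0 0.014" --pt "0 0 0.02" --pt "0 0 0.03" --pt "0 0 0" --turn '[0, 0, 0, 0, 0]'

```text
t: 6.55
eef_pos: [689.0, -55.5, 76.0]
tcp_rot: [0.314, 1.57, -0.027]
ft_force: [-0.1, -1.1, -0.3]
opening: 1.0
```

Request:
carry_out --grip '[-1, -1, -1, -1]' --pt "-0.09 0 0" --pt "-0.09 0 0" --pt "0 0 0" --pt "0 0 0" --turn '[0, 0, 0, 0]'

```text
t: 6.95
eef_pos: [687.5, -54.8, 167.2]
tcp_rot: [0.255, 1.569, -0.086]
ft_force: [-0.5, -0.7, -1.0]
opening: 0.999
```

Run:
```python
from h import *
p,R,s=tool();print(p@U,p@V,p[2],s["t"],s["ft_force"])
w=np.radians(-16.8);u=np.array([np.cos(w),np.sin(w),0]);v=np.array([-np.sin(w),np.cos(w),0])
c=np.array([516.6,-268.4,0]);print("R u,v in strip frame",c@U,c@V)
b=cams.read_camera("side");cv2.imwrite("pics/side1.png",b)
a=cams.read_camera("scene");cv2.imwrite("pics/scene1.png",a)
cv2.imwrite("pics/c1.png",np.hstack([cv2.resize(a[200:330,165:395],(460,260)),cv2.resize(b[165:325,290:455],(268,260))]))
```

```text
666.395315261506 177.83382670315328 167.20797090674859 6.95 [-0.52355106 -0.69338114 -0.97116021]
R u,v in strip frame 576.5623553165635 -80.5603527289746
```

View pics/c1.png

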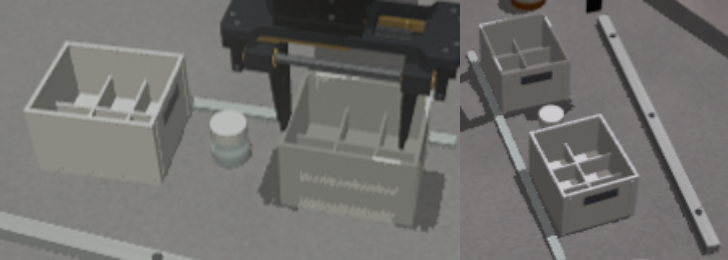

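The left crate is back flat, a few mm off its old place. The right crate, the jar and the glassware are untouched. Now the right crate.

Request:
carry_out --grip '[-1, -1, -1, -1, -1]' --pt "0 -0.086 0" --pt "0 -0.086 0" --pt "0 -0.086 0" --pt "0 -0.086 0" --pt "0 -0.086 0" --turn '[0, 0, 0, 0, 0]'

```text
t: 7.55
eef_pos: [614.5, -258.8, 164.4]
tcp_rot: [2.938, 1.568, 2.597]
ft_force: [0.2, 0.1, -0.3]
opening: 1.001
```

Request:
carry_out --grip '[-1, -1, -1, -1]' --pt "0 -0.086 0" --pt "0 0 0" --pt "0.09 0 0" --pt "0.09 0 0" --turn '[0, 0, 0, 0]'

```text
t: 7.95
eef_pos: [601.4, -297.9, 74.8]
tcp_rot: [0.077, 1.57, -0.264]
ft_force: [0.1, -0.3, -0.6]
opening: 1.002
```

Run:
```python
from h import *
p,R,s=tool();print(p@U,p@V,p[2],s["t"],s["ft_force"]);print(np.degrees(np.arctan2(R[1,1],R[0,1])))
```

```text
666.3512821405833 -80.08971158213109 74.75995972862836 7.95 [ 0.14425557 -0.30932815 -0.6017516 ]
70.44413006226925
```

Request:
carry_out --grip '[-1, -1, -1, -1]' --pt "0 0 -0.02" --pt "0 0 -0.02" --pt "0 0 -0.012" --pt "0 0 -0.004" --turn '[0, 0, 0, 0]'

```text
t: 8.35
eef_pos: [575.3, -288.8, 78.4]
tcp_rot: [-0.203, 1.568, -0.543]
ft_force: [0.3, -0.4, -1.2]
opening: 0.999
```

Request:
carry_out --grip '[-1, -1, -1, -1, -1]' --pt "-0.022 0 -0.014" --pt "-0.021 0 -0.016" --pt "-0.019 0 -0.017" --pt "-0.017 0 -0.0185" --pt "0 0 0" --turn '[0, 0, 0, 0, 0]'

```text
t: 8.85
eef_pos: [543.8, -277.9, 117.5]
tcp_rot: [-0.255, 1.569, -0.596]
ft_force: [3.6, -0.5, 1.7]
opening: 1.001
```

Request:
carry_out --grip '[-1, -1, -1, -1, -1]' --pt "-0.0146 0 -0.02" --pt "-0.0122 0 -0.021" --pt "-0.0097 0 -0.0218" --pt "-0.007 0 -0.022" --pt "0 0 0" --turn '[0, 0, 0, 0, 0]'

```text
t: 9.35
eef_pos: [503.9, -263.9, 138.5]
tcp_rot: [-0.317, 1.569, -0.658]
ft_force: [4.3, -0.9, 7.0]
opening: 1.002
```

Request:
carry_out --grip '[-1, -1, -1, -1, -1]' --pt "-0.0044 0 -0.022" --pt "-0.0014 0 -0.014" --pt "0 0 -0.0066" --pt "-0.002 0 -0.012" --pt "0 0 0" --turn '[0, 0, 0, 0, 0]'

```text
t: 9.85
eef_pos: [479.1, -255.3, 143.2]
tcp_rot: [-0.299, 1.567, -0.64]
ft_force: [2.2, -1.1, 18.5]
opening: 1.004
```

Request:
carry_out --grip '[-1, -1, -1, -1, -1]' --pt "-0.001 0 -0.009" --pt "0 0 0" --pt "0 0 0" --pt "0 0 0" --pt "0 0 0" --turn '[0, 0, 0, 0, 0]'

```text
t: 10.35
eef_pos: [475.2, -253.9, 143.5]
tcp_rot: [-0.308, 1.567, -0.649]
ft_force: [2.0, -1.1, 19.5]
opening: 0.999
```

Run:
```python
from h import *
p,R,s=tool();print(p@U,p@V,p[2],s["t"],s["ft_force"])
a=cams.read_camera("scene")[180:310,155:315]
cv2.imwrite("pics/t4.png",cv2.resize(a,None,fx=4,fy=4,interpolation=cv2.INTER_CUBIC))
for th in(50,55,60,65):
  t=np.radians(th);px=526
  P=[U*(px+110*np.cos(t))+V*(-80.5+b)+[0,0,110*np.sin(t)] for b in(-65,65)]
  print(th,((proj("scene",P)-[155,180])*4).round().tolist())
```

```text
532.6585682635825 -80.70336186737337 143.4901606075942 10.35 [ 2.01944012 -1.13180836 19.52261483]
50 [[116.0, 245.0], [362.0, 283.0]]
55 [[120.0, 226.0], [366.0, 264.0]]
60 [[125.0, 208.0], [371.0, 245.0]]
65 [[131.0, 191.0], [376.0, 227.0]]
```

View pics/t4.png

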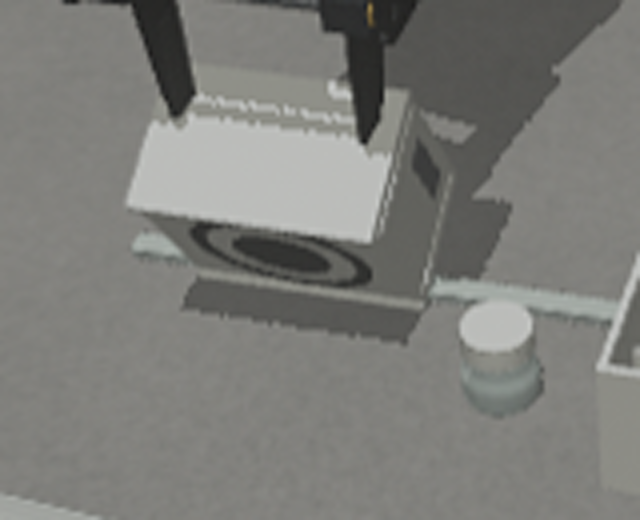

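The right crate is tipped about 60° (far edge from (128,207) to (373,240)) and the stamp ring is clear at (280,255). The right crate is the stamped one. Lowering it.

Request:
carry_out --grip '[-1, -1, -1, -1, -1]' --pt "0.001 0 0.015" --pt "0.002 0 0.02" --pt "0.0035 0 0.02" --pt "0.0044 0 0.022" --pt "0.007 0 0.022" --turn '[0, 0, 0, 0, 0]'

```text
t: 10.9
eef_pos: [521.5, -270.0, 133.0]
tcp_rot: [-0.387, 1.57, -0.728]
ft_force: [2.7, -2.0, 4.0]
opening: 0.999
```

Request:
carry_out --grip '[-1, -1, -1, -1, -1]' --pt "0.0097 0 0.0218" --pt "0.0122 0 0.021" --pt "0.0146 0 0.02" --pt "0.017 0 0.0185" --pt "0.019 0 0.017" --turn '[0, 0, 0, 0, 0]'

```text
t: 11.4
eef_pos: [567.6, -285.9, 95.1]
tcp_rot: [2.812, 1.569, 2.471]
ft_force: [1.0, -0.7, -0.8]
opening: 1.002
```

Request:
carry_out --grip '[-1, -1, -1, -1, -1]' --pt "0.021 0 0.016" --pt "0.02 0 0.014" --pt "0 0 0.02" --pt "0 0 0.03" --pt "0 0 0" --turn '[0, 0, 0, 0, 0]'

```text
t: 11.9
eef_pos: [606.3, -299.9, 76.0]
tcp_rot: [-0.116, 1.57, -0.457]
ft_force: [-1.2, 0.7, -0.3]
opening: 0.995
```

Request:
carry_out --grip '[-1, -1, -1, -1]' --pt "-0.09 0 0" --pt "-0.09 0 0" --pt "-0.04 0 0" --pt "0 0 0" --turn '[0, 0, 0, 0]'

```text
t: 12.3
eef_pos: [605.6, -299.8, 189.8]
tcp_rot: [-0.208, 1.565, -0.549]
ft_force: [0.6, 0.9, 0.7]
opening: 1.003
```

Run:
```python
from h import *
p,R,s=tool();print(p@U,p@V,p[2],s["t"],s["ft_force"])
b=cams.read_camera("side");cv2.imwrite("pics/side2.png",b)
cv2.imwrite("pics/d2c.png",cv2.resize(b[165:325,290:455],None,fx=3.6,fy=3.6,interpolation=cv2.INTER_CUBIC))
```

```text
670.9562048443875 -80.45708966670296 189.82411031129988 12.3 [0.58284855 0.86820959 0.73828631]
```

View pics/d2c.png

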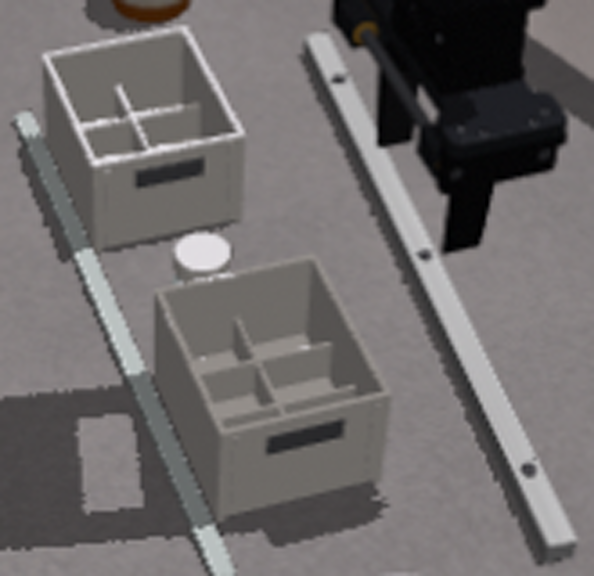

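Run:
```python
from h import *
np.set_printoptions(precision=4,suppress=True)
T=lambda a,b,z=82:(55*a,65*b,z)
R=[(T(-1,1),(155,294)),(T(1,1),(314,259)),(T(1,-1),(388,391)),(T(-1,-1),(220,430)),(T(-1,-1,0),(217,517)),(T(1,-1,0),(381,480))]
L=[(T(-1,1),(43,55)),(T(1,1),(187,28)),(T(1,-1),(243,135)),(T(-1,-1),(92,163)),(T(-1,-1,0),(97,248)),(T(1,-1,0),(239,221))]
w=np.radians(-23.6);n=np.array([np.cos(w),np.sin(w)]);m=np.array([-n[1],n[0]])
for c in(L,R):
    q,e=fit([("side",k,D(v)) for k,v in c]);print(q[:2],np.degrees(q[2]),e,"rail frame n,m",q[:2]@n,q[:2]@m)
p,Rt,s=tool();print(p[:2]@n,p[:2]@m,p)
```

```text
[599.0806 -24.6371] -20.084441056184293 0.5679788504661358 rail frame n,m 558.8385779674098 217.26480754294488
[ 516.0139 -267.4845] -19.4607051388552 0.8933499662546535 rail frame n,m 579.9430588663693 -38.5272123053608
674.215828973241 -32.17908082798692 [ 604.9434 -299.4094  187.4624]
```

Request:
carry_out --grip '[-1, -1, -1, -1, -1]' --pt "0 0 0" --pt "0 -0.0126 -0.092" --pt "0 0 -0.092" --pt "0 0 -0.092" --pt "0 0 -0.092" --turn '[0.0225, 0, 0, 0, 0]'

```text
t: 12.85
eef_pos: [431.3, -230.2, 184.5]
tcp_rot: [2.906, 1.568, 2.495]
ft_force: [0.2, -0.3, 0.3]
opening: 0.997
```

Request:
carry_out --grip '[-1, -1, -1, -1, -1]' --pt "0 0 0" --pt "0.09 0 0" --pt "0.09 0 0" --pt "0.09 0 0" --pt "0 0 0" --turn '[0, 0, 0, 0, 0]'

```text
t: 13.35
eef_pos: [431.3, -229.9, 45.9]
tcp_rot: [2.92, 1.56, 2.508]
ft_force: [-0.2, 0.5, -0.4]
opening: 0.995
```

```bash
cat >> h.py <<'E'
wr=np.radians(-23.6);N=np.array([np.cos(wr),np.sin(wr)]);M=np.array([-N[1],N[0]])
def rep():
    p,R,s=tool();print("n,m,z",p[:2]@N,p[:2]@M,p[2],"yaw",np.degrees(np.arctan2(R[1,1],R[0,1]))-90,"t",s["t"],"f",s["ft_force"])
E
python3 -c "from h import *;rep()"
```

```text
n,m,z 487.3088614845116 -37.99184125465509 45.92426850548725 yaw -23.589447620434015 t 13.35 f [-0.21867769  0.54304336 -0.41203745]
```

Request:
carry_out --grip '[-1, -1, -1, -1, -1]' --pt "0.026 0 0" --pt "0 0 0.02" --pt "0 0 0.02" --pt "0 0 0.015" --pt "0 0 0.015" --turn '[0, 0, 0, 0, 0]'

```text
t: 13.85
eef_pos: [466.7, -245.9, 39.0]
tcp_rot: [-0.114, 1.57, -0.526]
ft_force: [-2.5, 1.6, 2.4]
opening: 1.001
```

Request:
carry_out --grip '[-1, -1, -1, -1, -1]' --pt "0 0 0.015" --pt "0 0 0.015" --pt "0 0 0.015" --pt "0 0 0.015" --pt "0 0 0.015" --turn '[0, 0, 0, 0, 0]'

```text
t: 14.35
eef_pos: [500.9, -260.9, 38.0]
tcp_rot: [1.825, 1.571, 1.414]
ft_force: [-3.0, 1.8, 2.2]
opening: 0.997
```

Request:
carry_out --grip '[-1, -1, -1, -1, -1]' --pt "0 0 0.015" --pt "0 0 0.015" --pt "0 0 0.01" --pt "0 0 0.008" --pt "0 0 0" --turn '[0, 0, 0, 0, 0]'

```text
t: 14.85
eef_pos: [522.9, -270.5, 37.9]
tcp_rot: [-0.002, 1.57, -0.413]
ft_force: [-0.8, 0.9, 0.4]
opening: 1.0
```

```bash
python3 -c "from h import *;rep()"
```

```text
n,m,z 587.4513275440022 -38.520703808821274 37.933321495492144 yaw -23.574265218190277 t 14.85 f [-0.79122494  0.91582816  0.43244187]
```

Pushing against light friction (about 3 N), with roughly 8 mm left. I'll take small steps until it firms up against the rail.

Request:
carry_out --grip '[-1, -1, -1, -1, -1]' --pt "0 0 0.006" --pt "0 0 0.004" --pt "0 0 0.004" --pt "0 0 0.002" --pt "0 0 0" --turn '[0, 0, 0, 0, 0]'

```text
t: 15.35
eef_pos: [528.6, -272.8, 37.9]
tcp_rot: [2.959, 1.568, 2.547]
ft_force: [-8.3, 3.2, 3.3]
opening: 0.999
```

```bash
python3 -c "from h import *;rep()"
```

```text
n,m,z 593.55930781453 -38.36455108073982 37.91189073490314 yaw -23.600497153589743 t 15.35 f [-8.26945011  3.22687485  3.30846916]
```

Request:
carry_out --grip '[-1, -1, -1, -1, -1]' --pt "0 0 0.003" --pt "0 0 0" --pt "0 0 -0.01" --pt "0 0 -0.06" --pt "0 0 -0.06" --turn '[0, 0, 0, 0, 0]'

```text
t: 15.85
eef_pos: [471.2, -247.9, 38.0]
tcp_rot: [-0.12, 1.569, -0.531]
ft_force: [0.1, 0.4, -0.2]
opening: 1.002
```

Request:
carry_out --grip '[-1, -1, -1, -1, -1]' --pt "-0.08 0 0" --pt "-0.09 0 0" --pt "-0.09 0 0" --pt "0 0 0" --pt "0 0 0" --turn '[0, 0, 0, 0, 0]'

```text
t: 16.35
eef_pos: [471.8, -248.2, 168.9]
tcp_rot: [-0.162, 1.568, -0.573]
ft_force: [0.0, 0.6, -1.0]
opening: 0.997
```

Run:
```python
from h import *
rep()
a=cams.read_camera("scene");b=cams.read_camera("side");cv2.imwrite("pics/scene3.png",a);cv2.imwrite("pics/side3.png",b)
a=cv2.resize(a[205:375,115:315],None,fx=2,fy=2,interpolation=cv2.INTER_CUBIC);b=cv2.resize(b[165:335,290:460],None,fx=2,fy=2,interpolation=cv2.INTER_CUBIC)
cv2.imwrite("pics/f3.png",np.hstack([a,b]))
```

```text
n,m,z 531.757690883957 -38.57606487154638 168.89281652513785 yaw -23.567541827359378 t 16.35 f [ 0.0225319   0.617287   -1.00019509]
```

View pics/f3.png

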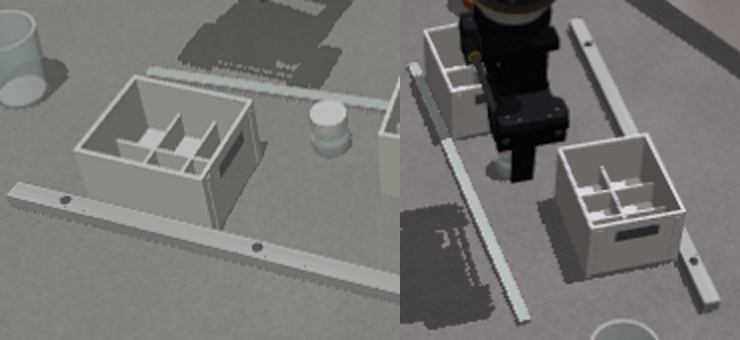

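The crate stands flat right up against the rail: the rail's top hides its lower far edge in the scene view, and the jar, beaker and other crate are in place. Numeric check:

Run:
```python
from h import *
T=lambda a,b,z=82:(55*a,65*b,z)
s=[(T(-1,-1),(138,77)),(T(-1,1),(257,100)),(T(1,1),(206,178)),(T(1,-1),(77,150))]
d=[(T(-1,1),(158,150)),(T(1,1),(248,134)),(T(1,-1),(284,211)),(T(-1,-1),(189,233)),(T(-1,-1,0),(187,279))]
f=lambda p,o:(np.array(p)+.5)/2-.5+o
q,e=fit([("scene",k,f(v,[115,205])) for k,v in s]+[("side",k,f(v,[290,165])) for k,v in d])
print(q[:2],np.degrees(q[2]),e,"gap to rail face",715.3-55-q[:2]@N,"m vs rail mid",q[:2]@M-np.array([692,-223])@M)
```

```text
[ 588.88106405 -302.19753243] -23.23888199946424 1.1586789481411235 gap to rail face -0.3131489851831475 m vs rail mid -113.85723323659047
```

```bash
python3 -c "from cell import env;print(env.job_done())"
```

```text
the job is handed in; nothing more can be done
None
```

The job is done and handed in at about 16.5 s; the hand-in reports no verdict. I tipped each crate to about 60° with the open fingertips and let it back down. The stamp turned out to be under the right-hand crate, so I pushed that one flat against the dispatch rail.

| Check | Last measurement |
|---|---|
| Stamped crate, gap to rail face | about 0 mm (fit gave -0.3 mm, 1.2 px error) |
| Stamped crate, yaw against rail | 0.4° off square |
| Stamped crate, place along rail | 114 mm from the rail's middle, inside its ends |
| Push force at contact | about 9 N |
| Other crate | flat, about 2 mm from where it was |
| Jar, beaker and bottle | undisturbed in the pictures |
| Gripper | clear of everything, no contact force |

- **Not fitted again:** I measured the other crate after the tipping but not after the push. I checked the glassware by eye only, and in the last picture viewed the bottle was outside the crop.
- **Disagreement:** the first 60° command on the left crate gave only about 55°. I pushed it a little further before lowering.

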